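# Stack the hardware tray on its base tray

## Robot

A 7-joint arm with a two-finger parallel gripper is mounted at the origin on the work surface. World frame = base frame: x ahead of the robot, y to its left, z up, the work surface at z = 0. Lengths are in mm, angles in rad, forces in N, time in s.
With the tool pointing down it reaches from about 400 to 875 mm from the base axis. Payload 4.4 kg.
Tool frame: the origin (TCP) lies at the very end of the fingers, on their centre line; the grasp point (between the pads) lies 19 mm behind it; z points along the fingers, y is the line along which they close (so a half turn about z gives the same grasp; the last joint's range is limited). The gripper opens to 85 mm and grips with 20 to 120 N. Pads are 22 mm wide; open, the fingers measure 114 mm over their backs; the gripper's body (76 mm by 85 mm) begins 54 mm behind the grasp point. The pads swing forward as they close: fully open they stand 13 mm farther back than shut.
Start: joints at [-1.215, 0.628, 0.038, 1.517, -0.027, 0.996, -0.02], TCP at [266.091, 593.054, 231.313] pointing down, gripper open.
Joint ranges: [-3.06, 3.06], [-0.37, 2.12], [-1.25, 1.32], [0.18, 2.47], [-1.1, 4.24], [0.23, 1.98], [-2.94, 2.94]. Speed limits (rad/s): [2.57, 2.57, 3.14, 3.14, 3.14, 3.14, 3.14].

## Interface

Orientations are given as [roll, pitch, yaw] about the fixed x, y, z axes, in that order (R = Rz(yaw) Ry(pitch) Rx(roll)).
In Python, from cell import monitor, viewer, workorder gives the robot as it stands.
- The arm moves only by the tool arm_command, never from a script. Its argument "series" is one flat list of numbers, 5 for each row, row after row: the opening in per cent of the stroke, from 0 (shut) to 100 (fully open), then the shift along the tool's x, y, z in cm, then the turn about the tool's z in degrees. In form: [claw, x, y, z, roll, claw, x, y, z, roll, ...]. A call has exactly 5 rows; each row is the pose to reach, as a shift and turn from the pose commanded when the call began, along the tool's axes at that moment; what a row does not reach only later rows make up. A row lasts 1/12 s, in which the tool goes at most 41.7 mm and 7.16 degrees, less where a joint would pass 70% of its speed; a pose out of reach is approached as far as the arm can. A call with a gripper value outside its range is refused whole. The fingers move at their own pace and stop on an object; the grip force is fixed at half the most. Time passes only in rows, so rows that repeat a pose let the fingers close, or fill a call up. It gives the time, the measured TCP pose, the force, the opening and the grip force at its end, in the units of the state.
- monitor.read_state(): the state, without advancing time (a new reading comes with each control period).
- viewer.get_image(name): name is "scene" or "top"; returns (picture, depth): 400x640x3 uint8, red, green, blue; 400x640 float32, mm along the optical axis (not along the pixel's ray), 0 where there is no reading.
- viewer.camera_model(name): a dict with "mtx" (3x3 intrinsics, pixels), "R" (3x3) and "t" (3): a world point X has camera coordinates R X + t. Camera axes: x right, y down, z forward; pixel columns grow to the right and rows downward; lengths in mm; the calibration is good to about 2 mm. A picture is of the moment at which its call begins. camera_model takes no time and is no camera call.
- workorder.finish_job(): hands the job in; it is judged then, once.
The state is a dict: "clock": time; "qpos": joint angles; "qd": joint speeds; "tau": joint torques, N m; "eef_pos": TCP position; "tool_rot": TCP orientation; "force": force on the tool from outside, world axes, zero at the start; "torque": the same for the moment, N m; "width": finger opening in mm; "gripper_force": force on a finger pad.
Only numpy, scipy, OpenCV 4.12 (cv2) and the standard library are available. Lean on these libraries where they do the work, as an engineer would, in place of code of your own. Each camera call takes 0.05 s, during which the arm holds its last target. There are 200 camera calls.

## Task

Pick up the yellow hardware tray by its black bar handle and stack it on the blue tray, so that all four steel corner pins stand in the blue tray's four corner pockets; lower it in rather than dropping it, then let go. The trays' long sides run the same way, either end first. Leave the green bin and the screw jar where they are.

Things in the scene. Friction and masses are not known exactly. Their poses are not given: they have to be found in the camera images.
- pin_tray: Yellow tray, 150 (own x) by 120 (y) mm, loose, 0.25 to 0.5 kg. Origin: tray centre at the level of its pin tips (0 on the bench). Four 10 mm steel pins, tapered tips, at x +-55, y +-40 mm, 30 mm long. Underside at z 30, rim at z 65 mm. Black bar handle over the middle along own x: 104 mm long, 14 mm thick (y), z 81 to 105 mm, on posts at x +-45 mm; grip it across y at its middle.
- socket_tray: Blue open tray, 150 (own x) by 120 (y) mm, 32 mm high, loose, 0.9 kg. Origin: centre of its underside. In each corner a white-floored square pocket, 32 by 32 mm inside, open above, centred at x +-55, y +-40 mm, floor at z 4, walls to the rim at z 32 mm. Stacked, the yellow origin is 4 mm above this one, with 11 mm play each way; half a turn makes no difference.
- green_bin: Bystander: green open bin, 150 by 120 mm, 45 mm high, one divider across, no corner pockets, loose, 0.8 kg. Origin: centre of its underside. Not to be moved.
- screw_jar: Bystander: amber glass jar with a steel cap, 64 mm diameter, 85 mm high, loose. Origin: centre of its underside. Not to be moved.
Not all that is in view belongs to the job. Several things look just like the pin_tray: the one meant starts farthest from the robot's base.

How it is judged:
By the outcome, as a careful person would: the job done as asked, in the order asked, and still so for the second after the job is handed in, with the robot touching nothing.
It also fails if it takes over 42 s, if anything falls off the work surface, if the arm or the gripper's body presses on something with over 40 N, if the wrist force passes 120 N, or if a joint passes its speed limit or range.

## Working session

There is one attempt and no reset: what is moved stays moved. The work goes in short steps, Python scripts to look and compute and a tool call to move; the robot and the scene stay as the last step left them, time stands still between calls to the robot, and variables do not carry over. Pictures are saved under pics/ and viewed, at most 10 in all, crops included, and the job is handed in when it is done.

Besides the shell and the picture viewer there is one more tool, called after ">>>" by a JSON object that holds its "fn" and its "kwargs". arm_command: Moves the arm, as the interface text tells. Its arguments: {"type":"object","properties":{"series":{"type":"array","items":{"type":"number"}}},"required":["series"]}

```bash
mkdir -p pics
cat > h.py <<'E'
import numpy as np,cv2
from cell import monitor,viewer,workorder
def grab(n,f=None):
    im,d=viewer.get_image(n)
    if f: cv2.imwrite('pics/'+f,im[:,:,::-1])
    m=viewer.camera_model(n);K,R,t=map(np.array,(m['mtx'],m['R'],m['t']))
    v,u=np.mgrid[:400,:640]
    c=np.stack([(u-K[0,2])/K[0,0]*d,(v-K[1,2])/K[1,1]*d,d],-1)
    W=(c-t.ravel())@R
    W[d==0]=np.nan
    return im,W
E
python3 - <<'E'
from h import *
s=monitor.read_state();print({k:np.round(s[k],3) for k in('clock','eef_pos','tool_rot','width','force')})
for n in('top','scene'):
    im,W=grab(n,n+'0.png');np.savez(n+'0.npz',im=im,W=W)
E
```

```text
{'clock': np.float64(0.0), 'eef_pos': array([265.8  , 592.484, 230.403]), 'tool_rot': array([-3.14, -0.  ,  2.72]), 'width': np.float64(85.463), 'force': array([-0.061,  0.069,  0.73 ])}
```

View pics/top0.png

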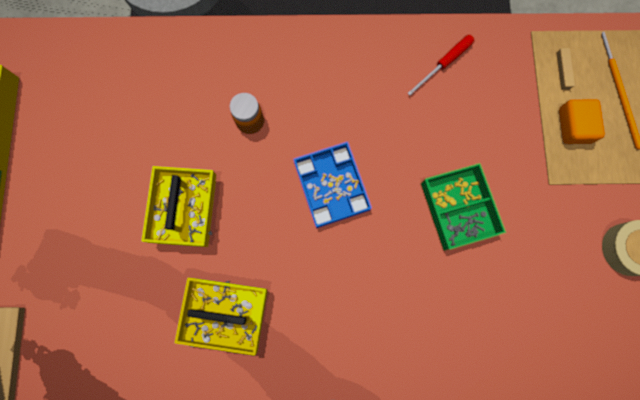

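View pics/scene0.png

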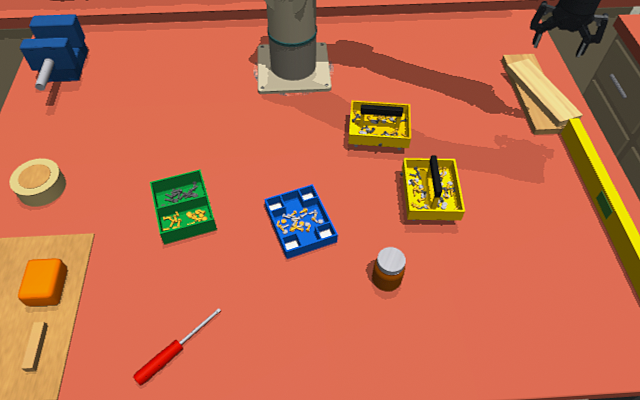

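The top view shows the two yellow trays at (180,207) and (221,317), the blue one at (332,186), the green bin at (463,207) and the jar at (246,112). The robot base is off the bottom edge, so the tray at (180,207) looks like the farther one. I'll measure it next.

Run:
```python
from h import *
z=np.load('top0.npz');im,W=z['im'],z['W'];hsv=cv2.cvtColor(im,cv2.COLOR_RGB2HSV)
def rep(n,mask,box):
    m=np.zeros(mask.shape,bool);a,b,c,d=box;m[b:d,a:c]=mask[b:d,a:c]
    P=W[m];P=P[~np.isnan(P).any(1)]
    r=cv2.minAreaRect(P[:,:2].astype(np.float32))
    bp=cv2.boxPoints(r);e=[bp[1]-bp[0],bp[2]-bp[1]];L=max(e,key=np.linalg.norm)
    print(n,len(P),'rect',np.round(r[0],1),np.round(r[1],1),'long yaw',round(float(np.degrees(np.arctan2(L[1],L[0]))),1),'z',np.round(np.percentile(P[:,2],[2,50,98]),1),'dist',np.hypot(*r[0]).round())
V=hsv[...,2];S=hsv[...,1];H=hsv[...,0];Z=W[...,2]
for n,b in(('yA',(130,155,225,260)),('yB',(165,265,275,365))):
    rep(n+' handle',(Z>98)&(Z<112)&(V<80),b); rep(n+' rim',(Z>58)&(Z<72)&(H>20)&(H<35)&(S>150),b)
rep('blue rim',(Z>24)&(Z<40)&(H>95)&(H<125)&(S>120),(280,130,385,240))
rep('green',(Z>36)&(Z<55),(410,150,520,265));rep('jar',(Z>75)&(Z<95),(220,80,275,140))
w=((S<60)&(V>150)&(Z<15)).astype(np.uint8);w[:130]=0;w[240:]=0;w[:,:280]=0;w[:,385:]=0
k,l,st,c=cv2.connectedComponentsWithStats(w)
for i in range(1,k):
    if st[i,4]>60: print('pocket',c[i].round(),st[i,4],np.nanmean(W[l==i],0).round(1))
```

```text
yA handle 413 rect [493.4 296.3] [ 14.  100.7] long yaw -4.6 z [ 99.5 105.9 109.5] dist 576.0
yA rim 850 rect [494.8 296.9] [122.2 150.6] long yaw -4.8 z [58.5 65.6 69.1] dist 577.0
yB handle 450 rect [283.8 207. ] [105.3  14. ] long yaw 81.1 z [102.8 106.1 109.1] dist 351.0
yB rim 804 rect [283.5 206.8] [150.8 120.5] long yaw 81.1 z [58.9 65.9 69.2] dist 351.0
blue rim 652 rect [541.7  -6.4] [148.9 117.8] long yaw 17.8 z [24.4 32.4 36.3] dist 542.0
green 924 rect [ 490.9 -273.4] [150.6 122.9] long yaw 14.9 z [36.7 45.1 49.1] dist 562.0
jar 625 rect [691.6 168.4] [55.2 55.1] long yaw 76.5 z [78.3 86.4 89.7] dist 712.0
pocket [341. 155.] 128 [610.1 -29.    6.1]
pocket [305. 166.] 142 [585.5  48.3   6.3]
pocket [338. 188.] 94 [536.1 -20.2  10.3]
pocket [359. 203.] 159 [503.9 -63.    6.1]
pocket [322. 215.] 178 [479.2  14.3   6.1]
```

Sizes and heights match. The target is yA at (494,296.5), yaw −4.7°, 577 mm from the base against 351 mm for the other. The blue tray is at about (543,−7), yaw 17.8°.

>>> {"fn": "arm_command", "kwargs": {"series": [100,-3.3,-1.8,0.8,-2,100,-6.6,-3.5,1.6,-4,100,-9.9,-5.3,2.4,-6,100,-13.2,-7.1,3.2,-8,100,-16.5,-8.9,4,-10]}}

```text
clock: 0.52
eef_pos: [380.7, 442.6, 190.7]
tool_rot: [-3.141, -0.0, 2.897]
force: [0.1, 0.1, 0.3]
width: 85.6
gripper_force: 0.0
```

```bash
cat >> h.py <<'E'
def plan(x,y,z,yaw):
    from scipy.spatial.transform import Rotation as Ro
    s=monitor.read_state();R=Ro.from_euler('xyz',s['tool_rot']);p=np.array(s['eef_pos'])
    d=R.inv().apply(np.array([x,y,z])-p)/10
    r=-((yaw-np.degrees(s['tool_rot'][2])+90)%180-90)
    print('clock',round(s['clock'],2),'pos',p.round(1),'rot',np.degrees(s['tool_rot']).round(1),'w',round(s['width'],1),'F',np.round(s['force'],1),'q7',round(s['qpos'][6],2));print('shift cm',d.round(2),'roll',round(r,1))
E
python3 -c "from h import *;plan(494,296.5,150,-4.7)"
```

```text
clock 0.52 pos [380.7 442.6 190.7] rot [-180.   -0.  166.] w 85.6 F [0.1 0.1 0.3] q7 0.4
shift cm [-14.53 -11.42   4.07] roll -9.3
```

>>> {"fn": "arm_command", "kwargs": {"series": [100,-3,-2.3,0.8,-2,100,-6,-4.6,1.6,-4,100,-9,-7,2.4,-6,100,-12,-9.2,3.2,-8,100,-14.5,-11.4,4,-9.3]}}

```text
clock: 0.93
eef_pos: [494.5, 295.9, 150.7]
tool_rot: [-3.141, 0.0, 3.057]
force: [0.3, 0.5, -0.3]
width: 85.5
gripper_force: 0.0
```

Run:
```python
from h import *
im,W=grab('top','top1.png');im2,W2=grab('scene')
# handle from scene cam + top cam by dark elevated points near the place
for I,w in((im,W),(im2,W2)):
    m=(w[...,2]>99)&(w[...,2]<112)&(I.max(-1)<80)&(abs(w[...,0]-494)<70)&(abs(w[...,1]-296)<25)
    P=w[m];print(len(P),np.round(np.percentile(P,[2,50,98],axis=0),1) if len(P) else '')
cv2.imwrite('pics/c1.png',cv2.resize(im2[80:260,330:500,::-1],None,fx=3,fy=3))
plan(494,296.5,75,-4.7)
```

```text
259 [[443.8 289.9  99.4]
 [473.4 296.4 106. ]
 [541.3 304.6 108.9]]
221 [[446.6 289.8  99.9]
 [501.1 298.  104.9]
 [545.1 306.  108.3]]
clock 1.03 pos [496.5 289.9 149.6] rot [-179.6    0.   174.5] w 85.6 F [-0.5 -0.9  0.1] q7 0.83
shift cm [0.32 0.68 7.46] roll -0.8
```

View pics/c1.png

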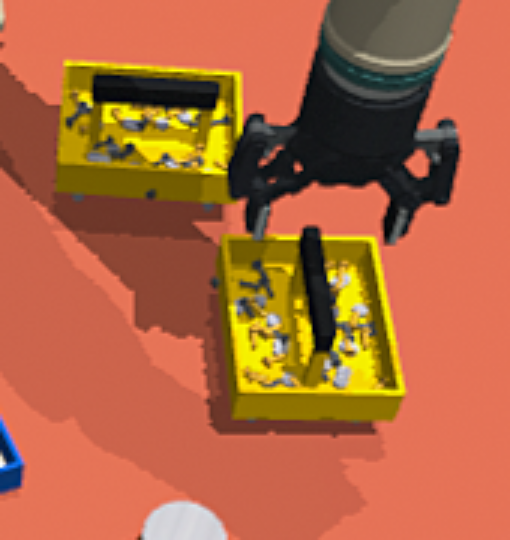

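The crop shows the gripper upright above the tray, with the fingers straddling the handle (crop about (315,290)). The tray hasn't moved. I'll let the arm settle before correcting.

>>> {"fn": "arm_command", "kwargs": {"series": [100,0,0,0.5,0,100,0,0,1,0,100,0,0,1,0,100,0,0,1,0,100,0,0,1,0]}}

```text
clock: 1.45
eef_pos: [492.1, 299.6, 141.3]
tool_rot: [3.141, -0.0, 3.059]
force: [-0.2, -0.4, 0.0]
width: 85.2
gripper_force: 0.0
```

```bash
python3 -c "from h import *;plan(494,297,75,-4.7)"
```

```text
clock 1.45 pos [492.1 299.6 141.3] rot [180.   -0.  175.3] w 85.2 F [-0.2 -0.4  0. ] q7 0.83
shift cm [-0.21 -0.25  6.63] roll -0.0
```

>>> {"fn": "arm_command", "kwargs": {"series": [100,-0.1,-0.1,1.5,0,100,-0.1,-0.1,3,0,100,-0.1,-0.1,4.5,0,100,-0.1,-0.1,5.8,0,100,-0.1,-0.1,6.6,0]}}

```text
clock: 1.87
eef_pos: [492.9, 297.7, 74.3]
tool_rot: [-3.141, -0.001, 3.058]
force: [-0.9, -0.2, 0.9]
width: 85.2
gripper_force: 0.0
```

>>> {"fn": "arm_command", "kwargs": {"series": [100,0,0,0,0,50,0,0,0,0,20,0,0,0,0,0,0,0,0,0,0,0,0,0,0]}}

```text
clock: 2.28
eef_pos: [494.3, 297.5, 76.1]
tool_rot: [3.141, 0.001, 3.057]
force: [-0.8, -0.5, 0.6]
width: 38.7
gripper_force: 0.0
```

>>> {"fn": "arm_command", "kwargs": {"series": [0,0,0,0,0,0,0,0,0,0,0,0,0,0,0,0,0,0,0,0,0,0,0,0,0]}}

```text
clock: 2.7
eef_pos: [494.1, 297.6, 75.7]
tool_rot: [3.141, 0.001, 3.057]
force: [-0.3, 1.0, 2.1]
width: 12.8
gripper_force: 62.1
```

Gripped: the opening is about 13–14 mm at 62 N. Lift slowly.

>>> {"fn": "arm_command", "kwargs": {"series": [0,0,0,-0.5,0,0,0,0,-1.5,0,0,0,0,-3,0,0,0,0,-4.5,0,0,0,0,-6,0]}}

```text
clock: 3.12
eef_pos: [493.3, 296.7, 136.1]
tool_rot: [-3.141, -0.001, 3.056]
force: [0.3, 0.8, -3.3]
width: 12.9
gripper_force: 61.1
```

>>> {"fn": "arm_command", "kwargs": {"series": [0,0,0,-1.2,0,0,0,0,-2,0,0,0,0,-2,0,0,0,0,-2,0,0,0,0,-2,0]}}

```text
clock: 3.53
eef_pos: [493.2, 296.7, 154.6]
tool_rot: [-3.141, -0.001, 3.057]
force: [-0.3, 0.2, -4.0]
width: 13.0
gripper_force: 61.3
```

```bash
python3 -c "from h import *;plan(543,-7,150,17.8)"
```

```text
clock 3.53 pos [493.2 296.7 154.6] rot [-1.799e+02 -1.000e-01  1.751e+02] w 13.0 F [-0.3  0.2 -4. ] q7 0.83
shift cm [ -7.54 -29.84   0.48] roll -22.7
```

>>> {"fn": "arm_command", "kwargs": {"series": [0,-0.2,-0.8,0,0,0,-0.6,-2.4,0,0,0,-1.2,-4.8,0,0,0,-1.8,-7.2,0,0,0,-2.5,-10,0,0]}}

```text
clock: 3.95
eef_pos: [509.6, 194.6, 154.5]
tool_rot: [-3.141, -0.001, 3.058]
force: [0.7, -0.5, -2.8]
width: 13.4
gripper_force: 61.2
```

>>> {"fn": "arm_command", "kwargs": {"series": [0,-0.7,-2.8,0,0,0,-1.4,-5.5,0,0,0,-2.1,-8.2,0,0,0,-2.8,-11,0,0,0,-3.5,-13.5,0,0]}}

```text
clock: 4.37
eef_pos: [532.9, 55.0, 154.6]
tool_rot: [-3.14, -0.002, 3.055]
force: [0.6, -0.4, -3.5]
width: 13.0
gripper_force: 61.2
```

>>> {"fn": "arm_command", "kwargs": {"series": [0,-0.5,-2.2,0,-2,0,-1,-4,0,-5,0,-1.3,-5.4,0,-9,0,-1.5,-6.1,0,-13,0,-1.5,-6.3,0,-17]}}

```text
clock: 4.78
eef_pos: [542.7, -9.6, 154.4]
tool_rot: [-3.14, -0.002, -2.93]
force: [-0.7, 0.2, -2.9]
width: 13.0
gripper_force: 61.2
```

>>> {"fn": "arm_command", "kwargs": {"series": [0,0,0,0,-3,0,0,0,0,-5,0,0,0,0,-5.7,0,0,0,0,-5.7,0,0,0,0,-5.7]}}

```text
clock: 5.2
eef_pos: [542.8, -6.5, 154.9]
tool_rot: [3.141, -0.001, -2.831]
force: [0.5, 0.1, -3.1]
width: 13.0
gripper_force: 61.2
```

Run:
```python
from h import *
im,W=grab('top','top2.png');im2,W2=grab('scene')
cv2.imwrite('pics/c2.png',cv2.resize(im2[60:280,220:400,::-1],None,fx=2.7,fy=2.7))
for I,w in((im,W),(im2,W2)):
    H,S,V=np.moveaxis(cv2.cvtColor(I,cv2.COLOR_RGB2HSV),-1,0)
    for n,lo,hi,z0,z1 in(('yel',20,35,130,160),('blue',95,125,26,38)):
        m=(H>lo)&(H<hi)&(S>120)&(w[...,2]>z0)&(w[...,2]<z1)&(np.hypot(w[...,0]-543,w[...,1]+7)<130)
        P=w[m][:,:2].astype(np.float32)
        if len(P)>20: print(n,len(P),cv2.minAreaRect(P),np.percentile(w[m][:,2],[5,50,95]).round(1))
plan(543,-7,150,17.8)
```

```text
yel 467 ((538.6929321289062, 6.1186981201171875), (150.95211791992188, 90.89253997802734), 17.879018783569336) [132.5 145.  148. ]
blue 201 ((539.22998046875, -3.4463119506835938), (146.03170776367188, 110.71577453613281), 17.77484703063965) [28.3 33.3 35.5]
yel 763 ((542.04736328125, -5.0070037841796875), (153.6119384765625, 120.36109924316406), 17.89365005493164) [131.3 142.1 146.8]
blue 444 ((542.2925415039062, -4.1732940673828125), (152.9155731201172, 119.83348083496094), 17.909385681152344) [26.8 31.3 34.5]
clock 5.3 pos [543.   -6.2 155.1] rot [ 180.    -0.  -162.2] w 13.0 F [ 0.  -0.5 -3.6] q7 1.65
shift cm [ 0.03 -0.08  0.51] roll -0.0
```

View pics/c2.png

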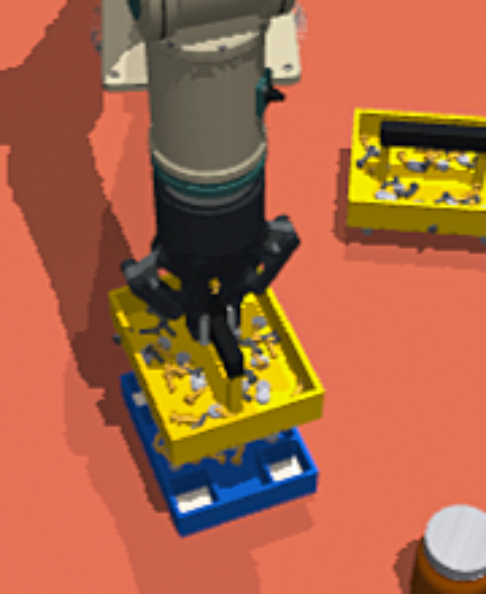

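View pics/top2.png

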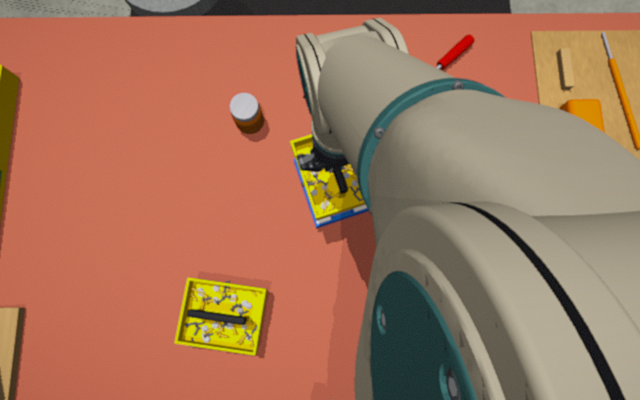

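The views show the yellow tray level over the blue one. In the scene camera their centres agree to about 1 mm and their yaws agree too. The bottom should be reached at TCP z ≈ 79.7. Lowering.

>>> {"fn": "arm_command", "kwargs": {"series": [0,0,0,0.8,0,0,0,0,2,0,0,0,0,3.2,0,0,0,0,4.2,0,0,0,0,4.6,0]}}

```text
clock: 5.72
eef_pos: [542.1, -6.1, 107.5]
tool_rot: [3.141, -0.003, -2.83]
force: [-0.8, 0.4, -3.8]
width: 13.0
gripper_force: 61.1
```

>>> {"fn": "arm_command", "kwargs": {"series": [0,0,0,0.5,0,0,0,0,1,0,0,0,0,1.5,0,0,0,0,2,0,0,0,0,2.4,0]}}

```text
clock: 6.13
eef_pos: [543.3, -6.1, 84.9]
tool_rot: [-3.142, 0.0, -2.83]
force: [-0.5, -0.3, -3.2]
width: 13.1
gripper_force: 61.1
```

>>> {"fn": "arm_command", "kwargs": {"series": [0,0,0,0.1,0,0,0,0,0.2,0,0,0,0,0.3,0,0,0,0,0.4,0,0,0,0,0.4,0]}}

```text
clock: 6.55
eef_pos: [543.3, -6.1, 81.3]
tool_rot: [-3.142, 0.0, -2.83]
force: [-0.1, 0.7, -3.2]
width: 13.2
gripper_force: 61.1
```

>>> {"fn": "arm_command", "kwargs": {"series": [0,0,0,0.05,0,0,0,0,0.1,0,0,0,0,0.15,0,0,0,0,0.2,0,0,0,0,0.2,0]}}

```text
clock: 6.97
eef_pos: [543.3, -6.0, 79.7]
tool_rot: [-3.142, 0.0, -2.83]
force: [-1.4, 0.2, 1.1]
width: 12.8
gripper_force: 61.8
```

It made contact at the expected height of 79.7. Now release.

>>> {"fn": "arm_command", "kwargs": {"series": [10,0,0,0,0,20,0,0,0,0,35,0,0,0,0,60,0,0,0,0,70,0,0,0,0]}}

```text
clock: 7.38
eef_pos: [543.4, -6.2, 79.4]
tool_rot: [-3.141, 0.0, -2.831]
force: [0.1, 0.3, -0.3]
width: 53.0
gripper_force: 0.0
```

>>> {"fn": "arm_command", "kwargs": {"series": [70,0,0,0,0,70,0,0,0,0,70,0,0,-0.5,0,70,0,0,-1.5,0,70,0,0,-3,0]}}

```text
clock: 7.8
eef_pos: [542.4, -6.1, 109.4]
tool_rot: [3.141, -0.002, -2.83]
force: [-0.4, 0.3, 0.1]
width: 59.7
gripper_force: 0.0
```

>>> {"fn": "arm_command", "kwargs": {"series": [70,0,0,-2,0,70,0,0,-4,0,70,0,0,-6,0,70,0,0,-8,0,70,0,0,-10,0]}}

```text
clock: 8.22
eef_pos: [543.2, -6.0, 211.3]
tool_rot: [-3.141, 0.001, -2.83]
force: [0.3, 0.8, 0.3]
width: 59.9
gripper_force: 0.0
```

>>> {"fn": "arm_command", "kwargs": {"series": [70,0,0,-2,0,70,0,0,-4,0,70,0,0,-5,0,70,0,0,-5,0,70,0,0,-5,0]}}

```text
clock: 8.63
eef_pos: [543.1, -6.1, 259.6]
tool_rot: [-3.141, 0.001, -2.83]
force: [0.5, -0.2, -0.4]
width: 59.9
gripper_force: 0.0
```

Run:
```python
from h import *
im2,W2=grab('scene')
cv2.imwrite('pics/c3.png',cv2.resize(im2[60:300,220:480,::-1],None,fx=2.4,fy=2.4))
H,S,V=np.moveaxis(cv2.cvtColor(im2,cv2.COLOR_RGB2HSV),-1,0)
for n,lo,hi,z0,z1 in(('yel',20,35,60,80),('blue',95,125,10,38)):
    w=W2;m=(H>lo)&(H<hi)&(S>120)&(w[...,2]>z0)&(w[...,2]<z1)&(np.hypot(w[...,0]-543,w[...,1]+7)<130)
    print(n,m.sum(),cv2.minAreaRect(w[m][:,:2].astype(np.float32)),np.percentile(w[m][:,2],[5,50,95]).round(1))
    if n=='yel': A=np.c_[w[m][:,:2]-[543,-7],np.ones(m.sum())];print(np.linalg.lstsq(A,w[m][:,2],rcond=None)[0])
plan(543,-7,150,17.8)
```

```text
yel 693 ((541.4652709960938, -4.501922607421875), (153.97482299804688, 120.26325225830078), 17.631729125976562) [61.1 67.6 72.1]
[ 5.53296089e-04 -3.14702271e-03  6.71636494e+01]
blue 327 ((580.2894287109375, -30.373748779296875), (188.99932861328125, 91.12217712402344), 56.16972351074219) [11.1 20.2 32.2]
clock 8.68 pos [542.6  -6.2 258.7] rot [ 1.800e+02 -1.000e-01 -1.622e+02] w 59.4 F [-0.3 -0.  -0.1] q7 1.7
shift cm [-0.03 -0.09 10.87] roll 0.0
```

View pics/c3.png

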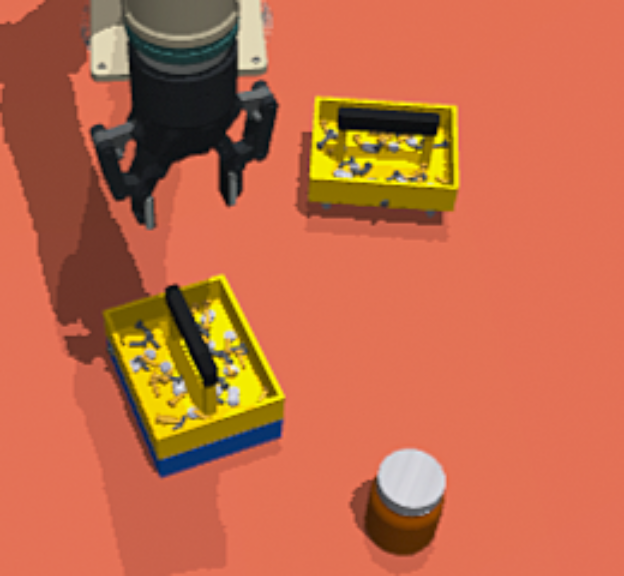

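The picture shows the yellow tray stacked square and level on the blue one (crop about (195,370)), with the gripper clear. Its rim is at about 68 mm, near the 69 mm expected when seated.

```bash
python3 -c "from h import *;print(workorder.finish_job())"
```

```text
the job is handed in; nothing more can be done
None
```

The farther yellow tray is stacked on the blue tray, released and handed in at about 9 s; the rim's height and level, and contact at the expected height, indicate all four pins are in their pockets, and the green bin and screw jar were never touched.

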